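# Wipe walnut shells off the board into its slide-out tray

## Task

The walnuts are cracked and the board must be cleared: pull the waste tray well out from under the chopping board by its knob, and with the scraper block wipe all four walnut shell halves off the board's left end into the tray, never touching the shells with the gripper and leaving the salt and pepper shakers standing where they are on the board. Then stand the scraper upright on the hob or worktop and push the tray fully home with the shells inside; leave everything else where it stands.

Things in the scene. Friction and masses are not known exactly. Their poses are not given: they have to be found in the camera images.
- board_stand: fixed pale wooden chopping board on a stand, 216 mm (its x) by 360 mm (its y), flat top without rims, 66 mm above its origin (centre of its underside, on the worktop). Its +y axis points to its left end (y = +180 mm), which is the way the tray slides out; shells pushed over that end fall into the pulled-out tray, over the other sides onto the worktop.
- board_edge (a point): middle of the board's left edge, at the height of its top (board's x = 0, y = +180 mm, z = 66 mm); axes as the board's. Overhead, mind the microwave above the hob (world x over 0.57 m, y over 0.16 m, underside at z = 0.43 m) and the wall cabinets above the back of the worktop (x over 0.65 m, underside at 0.48 m).
- waste_tray (a joint): how far the tray is slid out along the board's +y, m: 0 home, 0.15 stop; it takes about 2 N and stays where it is left. Steel, open on top, 184 mm wide (x), 336 mm long (y), 35 mm deep inside, its rim 46 mm above the worktop and 2 mm under the board: only the pulled-out part is open. Its left end is a wooden front, 12 mm thick and 47 mm high, at the board's left end when home.
- tray_knob (a point): centre of the tray's round wooden knob, 28 mm in diameter, 22 mm long, axis along the board's y, 30 mm above the worktop, this point 25 mm clear of the tray's front; moves with the tray. It can be pinched from above across its diameter (along the board's x).
- tray_floor (a point): centre of the tray's inner floor, 11 mm above the worktop; axes as the board's; moves with the tray.
- scraper: scraper block, about 160 g, standing upright on the hob (4 mm above the worktop). Grey foot 30 (x) by 64 (y) by 20 mm high; its flat 64 mm faces look to its +x and -x and do the wiping. Above it a wooden grip 24 mm thick (x), 56 mm long (y), from 36 to 92 mm over the underside. Origin at the centre of the underside, z up. Grip it from above across x; push it along x, either way.
- shell_1: walnut shell half lying open side down, a round brown dome about 30 mm across and 15 mm high, 12 g; origin at the centre of its open underside. It starts somewhere on the board's top and slides easily when pushed.
- shell_2: walnut shell half lying open side down, a round brown dome about 27 mm across and 13 mm high, 12 g; origin at the centre of its open underside. It starts somewhere on the board's top and slides easily when pushed.
- shell_3: walnut shell half lying open side down, a round brown dome about 29 mm across and 14 mm high, 12 g; origin at the centre of its open underside. It starts somewhere on the board's top and slides easily when pushed.
- shell_4: walnut shell half lying open side down, a round brown dome about 25 mm across and 13 mm high, 12 g; origin at the centre of its open underside. It starts somewhere on the board's top and slides easily when pushed.
- salt: salt shaker standing on the board among the shells, round, 44 mm in diameter, 90 mm high, 100 g, loose; origin at the centre of its underside. Bystander.
- pepper: pepper shaker standing on the board's right part, round, 44 mm in diameter, 90 mm high, 100 g, loose; origin at the centre of its underside. Bystander.
- mug: mug, 86 by 121 mm with its handle, 99 mm high, loose on the hob; origin near the middle of its underside. Bystander.
- tin: food tin, 76 mm in diameter, 110 mm high, loose on the hob; origin at the centre of its underside. Bystander.
- timer: kitchen timer, 67 by 65 mm, 59 mm high, loose on the hob; origin at the centre of its underside. Bystander.

How it is judged:
On the way, in this order (a step that is already met when the one before it is completed fails the run):
1. the waste tray is pulled out at least 90 mm (value of joint waste_tray above 0.09 m), for 0.2 s.
2. all four shells lie in the tray, below its rim (x of shell_1 in the frame of tray_floor between -0.095 and 0.095 m and y of shell_1 in the frame of tray_floor between -0.172 and 0.172 m and z of shell_1 in the frame of tray_floor between -0.006 and 0.034 m and x of shell_2 in the frame of tray_floor between -0.095 and 0.095 m and y of shell_2 in the frame of tray_floor between -0.172 and 0.172 m and z of shell_2 in the frame of tray_floor between -0.006 and 0.034 m and x of shell_3 in the frame of tray_floor between -0.095 and 0.095 m and y of shell_3 in the frame of tray_floor between -0.172 and 0.172 m and z of shell_3 in the frame of tray_floor between -0.006 and 0.034 m and x of shell_4 in the frame of tray_floor between -0.095 and 0.095 m and y of shell_4 in the frame of tray_floor between -0.172 and 0.172 m and z of shell_4 in the frame of tray_floor between -0.006 and 0.034 m), for 0.2 s.
3. the tray is fully home (within 6 mm) with the shells in it (all of step 2 and value of joint waste_tray below 0.006 m), for 0.2 s.
At the end, for the whole second after the job is handed in: The tray is fully home (within 6 mm), all four shells lie inside it below its rim, the scraper stands upright (within 7 degrees) and at rest on the hob or worktop, off the board, and both shakers stand upright on the board (all of step 3 and height (world z) of scraper between -0.012 and 0.012 m and angle between scraper's own z axis and vertical below 0.12 rad and linear speed of scraper below 0.02 m/s and angle between each of salt, pepper's own z axis and vertical below 0.15 rad); the robot touches nothing.
It fails at once if the fingers touch a shell (over 0.3 N) (contact force between the fingers and shell_1 above 0.3 N or contact force between the fingers and shell_2 above 0.3 N or contact force between the fingers and shell_3 above 0.3 N or contact force between the fingers and shell_4 above 0.3 N).
It fails at once if the salt or pepper shaker is shifted more than 15 mm or tipped (distance of any of salt, pepper from where it was at the start of the episode above 0.015 m or angle between any of salt, pepper's own z axis and vertical above 0.3 rad).
It fails at once if the mug, tin or timer is shifted more than 20 mm (distance of any of mug, tin, timer from where it was at the start of the episode above 0.02 m).
It also fails if it takes over 72 s, if anything falls off the work surface, if the arm or the gripper's body presses on something with over 40 N, if the wrist force passes 120 N, or if a joint passes its speed limit or range.

## Robot

A 6-joint arm with a two-finger parallel gripper is mounted at the origin on a cart in front of the work surface, level with it; the furniture and walls round the work are solid. World frame = base frame: x ahead of the robot, y to its left, z up, the work surface at z = 0. Lengths are in m, angles in rad, forces in N, time in s.
With the tool pointing down it reaches from about 0.375 to 0.975 m from the base axis. Payload 3.8 kg.
Tool frame: the origin (TCP) lies at the very end of the fingers, on their centre line; the grasp point (between the pads) lies bot.hold_point_z behind it (bot.hold_point_z is the distance from the TCP to the grasp point, in m); z points along the fingers, y is the line along which they close (so a half turn about z gives the same grasp; the last joint's range is limited). The gripper opens to 85 mm and grips with 20 to 120 N. Pads are 22 mm wide; open, the fingers measure 114 mm over their backs; the gripper's body (76 mm by 85 mm) begins 54 mm behind the grasp point. The pads swing forward as they close: fully open they stand 13 mm farther back than shut.
Start: joints at [1.117, 0.264, 1.604, -0, 1.274, -0.037], TCP at [0.273, 0.617, 0.231] pointing down, gripper open.
Joint ranges: [-2.63, 2.63], [-0.94, 2.18], [0.31, 2.57], [-1.31, 4.45], [0, 2.66], [-2.55, 2.55]. Speed limits (rad/s): [2.57, 2.57, 3.14, 3.14, 3.14, 3.14].

## Interface

Orientations are given as a rotation vector (axis times angle).
In Python, from workcell import bot gives the robot as it stands.
- The arm moves only by the shell command python3 jog.py [OPENING] [FORCE], which reads ROWS from standard input. ROWS is a JSON list of rows, 1 to 5 of them, each an object with the fields sx, sy, sz (the shift in shares of the most that a row can go, 1 being 62.5 mm), spin (a turn about the tool's z in rad); a field left out counts as zero; each row shifts and turns the commanded pose from where the row before left it, along the tool's axes as they then stand; what a row does not reach is not made up. A row lasts 1/8 s, in which the tool goes at most 0.0625 m and 0.188 rad, less where a joint would pass 70% of its speed; a pose out of reach is approached as far as the arm can. OPENING is the opening from 0.0 (shut) to 1.0 (fully open), set as the command begins (- or left out keeps the last). The fingers move at their own pace and stop on an object; FORCE is the grip in N (left out, the last holds). Time passes only in rows, so rows that do not move let the fingers close. It prints the time, the measured TCP pose, the force, the opening and the grip force at its end. Input that does not fit is refused with a message, and nothing moves.
- bot.read_state(): the state, without advancing time (a new reading comes with each control period).
- bot.read_camera(name): name is "scene" or "top" or "wrist"; returns the picture (420x560x3 uint8, red, green, blue); there is no depth.
- bot.camera_info(name): a dict with "intrinsics" (3x3 intrinsics, pixels), "extrinsics" (4x4, takes a point from camera to world coordinates). Camera axes: x right, y down, z forward; pixel columns grow to the right and rows downward; lengths in m; the calibration is good to about 2 mm. A picture is of the moment at which its call begins: read the wrist's pose just before it. camera_info takes no time and is no camera call; for the wrist camera it gives the pose at the moment of the call.
- bot.finish_job(): hands the job in; it is judged then, once.
The state is a dict: "time": time; "q": joint angles; "joint_vel": joint speeds; "joint_torque": joint torques, N m; "tool_pos": TCP position; "tcp_rot": TCP orientation; "wrist_force": force on the tool from outside, world axes, zero at the start; "torque": the same for the moment, N m; "width": opening from 0.0 (shut) to 1.0 (fully open); "grip_force": force on a finger pad.
Only numpy, scipy, OpenCV 4.12 (cv2) and the standard library are available. Lean on these libraries where they do the work, as an engineer would, in place of code of your own. Each camera call takes 0.05 s, during which the arm holds its last target. There are 200 camera calls.

## Working session

There is one attempt and no reset: what is moved stays moved. The work goes in short steps, Python scripts to look and compute and a shell command to move; the robot and the scene stay as the last step left them, time stands still between calls to the robot, and variables do not carry over. Pictures are saved under pics/ and viewed, at most 10 in all, crops included, and the job is handed in when it is done.

```bash
ls; mkdir -p pics; python3 - <<'E'
from workcell import bot
import cv2,json
s=bot.read_state();print(s['time'],s['tool_pos'],s['tcp_rot'],s['width'],bot.hold_point_z)
for n in("scene","top"):
    cv2.imwrite(f"pics/{n}0.png",bot.read_camera(n)[:,:,::-1]);i=bot.camera_info(n);print(n,i['intrinsics'],i['extrinsics'])
E
```

```text
jog.py
pics
workcell.py
0.0 [0.2729434  0.61653467 0.22994941] [-0.6498857  -3.07305943  0.00345565] 1.0001542259069642 0.0187
scene [[390.50008811   0.         279.55069563]
 [  0.         390.50008811 205.33931778]
 [  0.           0.           1.        ]] [[ 0.73799273 -0.3456949   0.57953582 -0.17255442]
 [-0.67469472 -0.39378093  0.62427847 -0.59926117]
 [ 0.01240027 -0.85172273 -0.52384599  0.66268327]
 [ 0.          0.          0.          1.        ]]
top [[387.07726643   0.         281.07694716]
 [  0.         387.07726643 212.60012591]
 [  0.           0.           1.        ]] [[ 0.00198286 -0.9805181   0.19641874  0.28522062]
 [-0.9998323   0.00163196  0.01824008  0.13647405]
 [-0.01820528 -0.19642197 -0.98035044  1.21899909]
 [ 0.          0.          0.          1.        ]]
```

```bash
python3 - <<'E'
import cv2
a=cv2.imread("pics/top0.png");cv2.imwrite("pics/top0b.png",cv2.resize(a,(800,600),interpolation=cv2.INTER_CUBIC))
E
```

```text
(no output)
```

View pics/top0b.png

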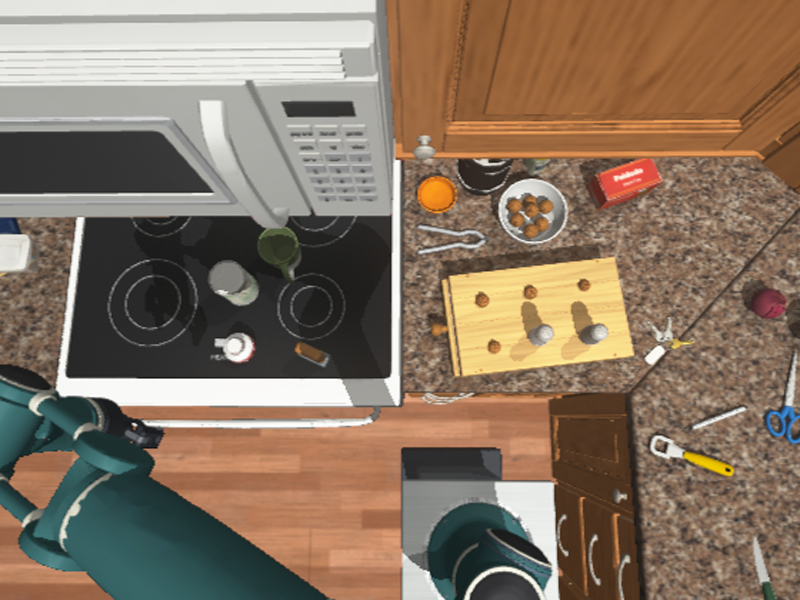

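View pics/scene0.png

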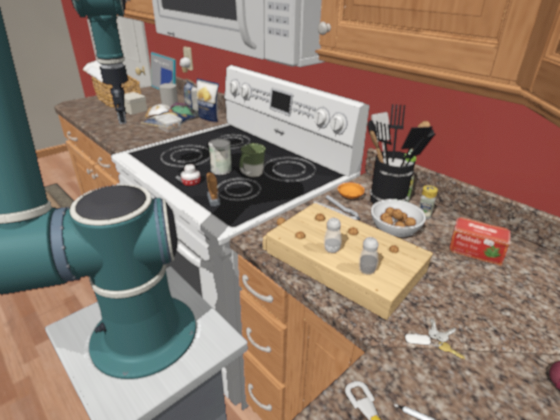

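The top view (800×600) shows the board at about (450–633, 258–376). Shells are at (482,299), (530,292), (584,285) and (494,347), salt is near (540,335), pepper near (594,333), the knob at (438,328) and the scraper at (311,354). The scene view shows the same layout, with the scraper at (213,190). I'll enlarge both.

```bash
python3 - <<'E'
import cv2
def crop(n,x,y,w,h,s,o):
    a=cv2.imread(n)[y:y+h,x:x+w];cv2.imwrite(o,cv2.resize(a,None,fx=s,fy=s,interpolation=cv2.INTER_CUBIC))
crop("pics/top0.png",195,170,260,110,3,"pics/c1.png")
crop("pics/scene0.png",180,150,260,170,3,"pics/c2.png")
E
```

```text
(no output)
```

View pics/c1.png

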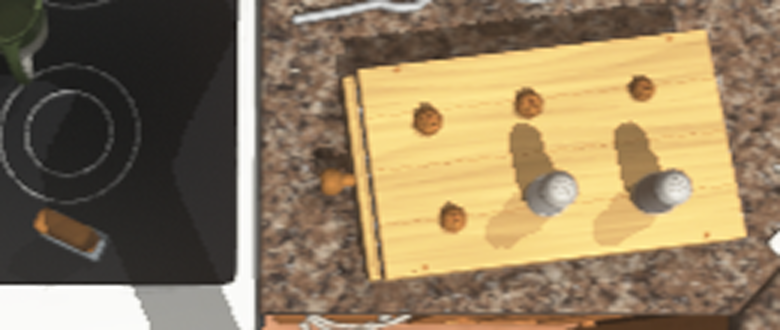

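View pics/c2.png

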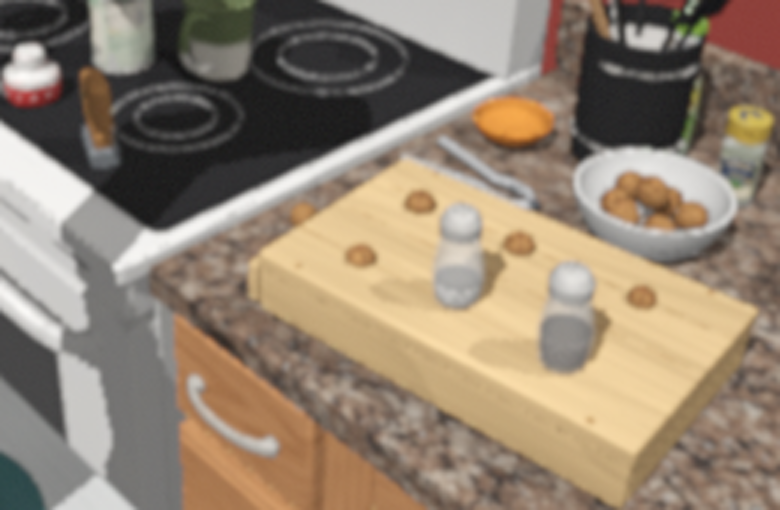

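Board corners in the c1 crop are (358,70), (708,31), (747,238) and (384,279), and the knob is at (338,181). The scraper grip runs from (38,215) to (100,240). In c2 the matching corners are (402,157), (757,312), (628,460) and (257,262), and the knob is at (302,212). Next I triangulate.

```bash
cat > h.py <<'E'
from workcell import bot
import numpy as np,cv2
def ray(n,p,info=None):
    i=info or bot.camera_info(n);K,E=np.array(i['intrinsics']),np.array(i['extrinsics'])
    d=E[:3,:3]@np.linalg.solve(K,[p[0],p[1],1]);return E[:3,3],d/np.linalg.norm(d)
def tri(r1,r2):
    A=sum(np.eye(3)-np.outer(d,d) for _,d in(r1,r2));b=sum((np.eye(3)-np.outer(d,d))@o for o,d in(r1,r2))
    x=np.linalg.solve(A,b);return x,max(np.linalg.norm((np.eye(3)-np.outer(d,d))@(x-o)) for o,d in(r1,r2))
def atz(r,z): o,d=r;return o+d*(z-o[2])/d[2]
c1=lambda p:((p[0]+.5)/3-.5+195,(p[1]+.5)/3-.5+170)
c2=lambda p:((p[0]+.5)/3-.5+180,(p[1]+.5)/3-.5+150)
E
python3 - <<'E'
from h import *
np.set_printoptions(precision=4,suppress=True)
P=dict(FL=((358,70),(402,157)),FR=((708,31),(757,312)),NR=((747,238),(628,460)),NL=((384,279),(257,262)),knob=((338,181),(302,212)),
a=((428,120),(420,202)),b=((528,103),(519,243)),c=((641,88),(641,296)),d=((453,217),(360,255)),salt=((562,186),(461,215)),pep=((678,186),(571,276)),scr=((68,226),(95,72)))
Z=dict(FL=.066,FR=.066,NR=.066,NL=.066,knob=.03,a=.073,b=.073,c=.073,d=.073,salt=.15,pep=.15,scr=.096)
for k,(p,q) in P.items():
    r=ray('top',c1(p));s=ray('scene',c2(q));print(k,*tri(r,s),'| top@z',atz(r,Z[k])[:2],'scene@z',atz(s,Z[k])[:2])
for n,p in dict(g1=(38,213),g2=(47,207),g3=(104,235),g4=(97,247)).items(): print(n,atz(ray('top',c1(p)),.096)[:2])
print('foot',atz(ray('top',c1((103,259))),.024)[:2])
E
```

```text
FL [0.5764 0.0578 0.0668] 0.0009673762480963123 | top@z [0.5773 0.0571] scene@z [0.5763 0.059 ]
FR [ 0.6174 -0.3008  0.0652] 0.0005076763723219609 | top@z [ 0.6175 -0.3009] scene@z [ 0.6157 -0.301 ]
NR [ 0.4045 -0.3239  0.0604] 0.0023145877376968384 | top@z [ 0.4056 -0.3236] scene@z [ 0.3969 -0.3253]
NL [0.3658 0.0337 0.0539] 0.00010951526902813836 | top@z [0.3651 0.0347] scene@z [0.355  0.0211]
knob [0.4646 0.0791 0.0405] 0.002569397793130987 | top@z [0.4683 0.077 ] scene@z [0.4729 0.0917]
a [ 0.5242 -0.0123  0.0706] 0.00014973581847074456 | top@z [ 0.5236 -0.0119] scene@z [ 0.5215 -0.0147]
b [ 0.5417 -0.1136  0.0699] 0.00025336031709167513 | top@z [ 0.5409 -0.1128] scene@z [ 0.5383 -0.1163]
c [ 0.5571 -0.2281  0.0701] 0.00043166208318874547 | top@z [ 0.5561 -0.2269] scene@z [ 0.554  -0.2302]
d [ 0.4255 -0.034   0.0697] 0.0006322427003385294 | top@z [ 0.4256 -0.034 ] scene@z [ 0.4216 -0.0369]
salt [ 0.4445 -0.1238  0.1482] 0.0009406565452375265 | top@z [ 0.4449 -0.124 ] scene@z [ 0.4414 -0.125 ]
pep [ 0.4442 -0.2302  0.1484] 0.0012446564811191582 | top@z [ 0.4449 -0.2306] scene@z [ 0.441  -0.2308]
scr [0.4115 0.3422 0.1064] 0.0016065757229907073 | top@z [0.4141 0.3433] scene@z [0.4211 0.3608]
g1 [0.4268 0.3731]
g2 [0.4327 0.3645]
g3 [0.4053 0.3079]
g4 [0.3936 0.3144]
foot [0.3883 0.3193]
```

```bash
cat >> h.py <<'E'
from scipy.spatial.transform import Rotation as R
T=0.1114;C=np.array([.4914,-.1332]);EX=np.array([np.cos(T),np.sin(T)]);EY=np.array([-EX[1],EX[0]])
def bd(x,y): return C+x*EX+y*EY          # board xy -> world
def inb(p): d=np.asarray(p)[:2]-C;return d@EX,d@EY
def go(xy,z,yaw=None):
    "needed turn about tool z, then shift in the turned tool axes; yaw = direction of tool y in world"
    s=bot.read_state();M=R.from_rotvec(s['tcp_rot']).as_matrix();y0=np.arctan2(M[1,1],M[0,1])
    t=0 if yaw is None else -((yaw-y0+np.pi)%(2*np.pi)-np.pi)
    M=M@R.from_rotvec([0,0,t]).as_matrix();d=M.T@(np.r_[xy,z]-s['tool_pos'])
    print('t %.2f yaw %.3f turn %.3f shift %s board %s q6 %.2f F %s'%(s['time'],y0,t,np.round(d,4),np.round(inb(s['tool_pos']),4),s['q'][5],np.round(s['wrist_force'],1)))
E
python3 -c "
from h import *
go(bd(0,.217),.12,T)"
```

```text
t 0.10 yaw 1.154 turn 1.043 shift [-0.5522  0.1339  0.1109] board [-0.1337  0.7694] q6 -0.04 F [ 0.3 -0.4  0.2]
```

The manual's scale: shifts go in shares of 62.5 mm. Converting my numbers, -0.05 m is -0.8, -0.03 m is -0.48.

```bash
echo '[{"spin":0.174},{"spin":0.174},{"spin":0.174},{"spin":0.174},{"spin":0.174}]' | python3 jog.py 1.0 && echo '[{"spin":0.173},{"sx":-0.8,"sy":0.48},{"sx":-0.8,"sy":0.48},{"sx":-0.8,"sy":0.48},{"sx":-0.48,"sy":0.48}]' | python3 jog.py; python3 - <<'E'
from h import *
go(bd(0,.217),.12,T)
i=bot.camera_info('wrist');np.save('w1.npy',i,allow_pickle=True);cv2.imwrite('pics/w1.png',bot.read_camera('wrist')[:,:,::-1])
E
```

```text
time: 0.72
tool_pos: [0.2731, 0.6168, 0.2305]
tcp_rot: [1.892, 2.508, -0.002]
wrist_force: [-0.4, 0.7, -0.1]
width: 0.999
grip_force: 0.0
time: 1.35
tool_pos: [0.4131, 0.4492, 0.2308]
tcp_rot: [2.095, 2.34, -0.002]
wrist_force: [-0.4, 0.4, 0.1]
width: 0.998
grip_force: 0.0
t 1.35 yaw 0.110 turn -0.001 shift [-0.3704  0.0132  0.1111] board [-0.0131  0.5875] q6 0.68 F [-0.4  0.4  0.1]
```

View pics/w1.png

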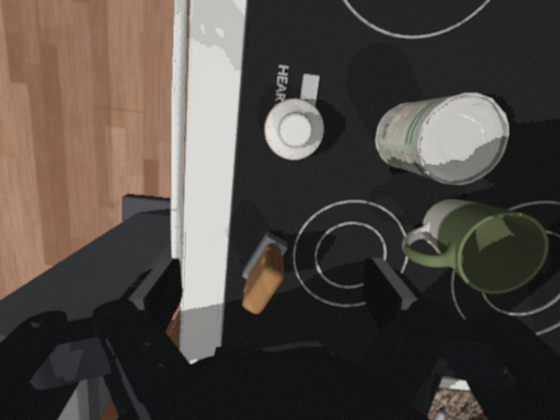

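The wrist view shows the scraper foot near (265,258) and its grip near (262,280), with the timer at (295,128), the mug handle at (410,243) and the tin at (455,140). All of them are clear of the path. Next is the knob.

```bash
echo '[{"sx":-0.96},{"sx":-0.96},{"sx":-0.96},{"sx":-0.96},{"sx":-0.96,"sz":0.16}]' | python3 jog.py && echo '[{"sx":-0.8,"sy":0.16,"sz":0.56},{"sx":-0.32,"sy":0.048,"sz":0.8},{"sz":0.24},{}]' | python3 jog.py; python3 -c "
from h import *
cv2.imwrite('pics/w2.png',bot.read_camera('wrist')[:,:,::-1])
go(bd(0,.217),.012,T)"
```

```text
time: 2.02
tool_pos: [0.4461, 0.152, 0.2218]
tcp_rot: [2.093, 2.341, 0.003]
wrist_force: [1.6, 0.4, -0.5]
width: 0.999
grip_force: 0.0
time: 2.52
tool_pos: [0.4652, 0.0857, 0.1202]
tcp_rot: [-2.093, -2.339, 0.003]
wrist_force: [0.6, -0.4, 0.6]
width: 1.001
grip_force: 0.0
t 2.58 yaw 0.112 turn 0.000 shift [-0.0038  0.0003  0.1097] board [-0.0003  0.2207] q6 0.02 F [-0.3 -0.4  0.2]
```

View pics/w2.png

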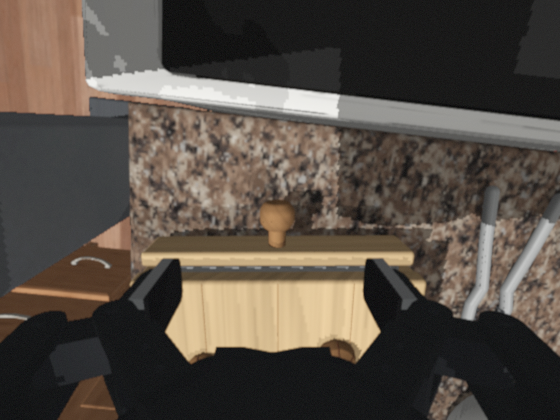

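The knob head is at (277,217), centred between the fingers, and the tray front's upper edge runs through (278,243).

```bash
python3 -c "
from h import *
for p,z in(((277,217),.03),((277,201),.03),((277,243),.047),((278,265),.066)): print(inb(atz(ray('wrist',p),z)))
r=tri(ray('wrist',(277,217)),ray('top',c1((338,181))));print(r,inb(r[0]))"
```

```text
(np.float64(0.003016138214922186), np.float64(0.21774925390747102))
(np.float64(0.0029578035039389446), np.float64(0.2309821227593425))
(np.float64(0.002843335781197555), np.float64(0.20217445714333684))
(np.float64(0.003325085363354253), np.float64(0.19300576336014313))
(array([0.47174618, 0.0759429 , 0.00519752]), np.float64(0.0003663222855644661)) (np.float64(0.0037183646534070308), np.float64(0.21003142840714473))
```

Converted, -0.003 m is -0.048, 0.003 m is 0.048.

```bash
echo '[{"sx":-0.048,"sy":0.048,"sz":0.8},{"sz":0.72},{"sz":0.208},{}]' | python3 jog.py 1.0 && echo '[{},{},{},{}]' | python3 jog.py 0.0 40; python3 -c "
from h import *
go(bd(0,.217+.148),.012,T)"
```

```text
time: 3.08
tool_pos: [0.4704, 0.0835, 0.0141]
tcp_rot: [2.093, 2.342, 0.001]
wrist_force: [-0.2, 0.6, -1.0]
width: 1.006
grip_force: 0.0
time: 3.58
tool_pos: [0.4688, 0.0826, 0.0143]
tcp_rot: [-2.094, -2.34, 0.002]
wrist_force: [-5.9, -0.7, 10.4]
width: 0.302
grip_force: 38.8
t 3.58 yaw 0.111 turn -0.000 shift [ 0.1481 -0.0016  0.0023] board [0.0016 0.2169] q6 0.01 F [-5.9 -0.7 10.4]
```

Converted, 0.04 m is 0.64, 0.03 m is 0.48.

```bash
echo '[{"sx":0.48},{"sx":0.64},{"sx":0.64},{"sx":0.48},{"sx":0.096}]' | python3 jog.py && echo '[{},{}]' | python3 jog.py && python3 -c "
from h import *
go(bd(0,.217+.148),.012,T)" && echo '[{},{},{"sz":-0.96},{"sz":-0.96},{"sz":-0.96}]' | python3 jog.py 1.0; python3 - <<'E'
from h import *
go((.414,.343),.2,-.484)
E
```

```text
time: 4.2
tool_pos: [0.4518, 0.229, 0.0143]
tcp_rot: [-2.091, -2.342, 0.004]
wrist_force: [-7.3, -2.7, 12.2]
width: 0.301
grip_force: 40.0
time: 4.45
tool_pos: [0.4519, 0.2282, 0.0143]
tcp_rot: [-2.093, -2.339, 0.003]
wrist_force: [-8.3, 0.2, 11.2]
width: 0.3
grip_force: 39.9
t 4.45 yaw 0.111 turn -0.001 shift [ 0.0014 -0.0009  0.0023] board [0.0009 0.3636] q6 0.31 F [-8.3  0.2 11.2]
time: 5.08
tool_pos: [0.4535, 0.2275, 0.1949]
tcp_rot: [2.095, 2.341, -0.0]
wrist_force: [0.7, 0.7, -1.0]
width: 1.001
grip_force: 0.0
t 5.08 yaw 0.111 turn 0.595 shift [ 0.0839 -0.0887 -0.0051] board [0.0024 0.3626] q6 0.31 F [ 0.7  0.7 -1. ]
```

Converted, -0.045 m is -0.72, 0.04 m is 0.64.

```bash
echo '[{"spin":0.15},{"spin":0.15},{"spin":0.15},{"spin":0.145},{"sx":0.64,"sy":-0.72}]' | python3 jog.py && echo '[{"sx":0.32,"sy":-0.704},{},{}]' | python3 jog.py; python3 - <<'E'
from h import *
go((.414,.343),.2,-.484)
i=bot.camera_info('wrist');print(repr(i['extrinsics']))
cv2.imwrite('pics/w3.png',bot.read_camera('wrist')[:,:,::-1])
E
```

```text
time: 5.7
tool_pos: [0.434, 0.2821, 0.1933]
tcp_rot: [2.694, 1.613, 0.001]
wrist_force: [1.2, 1.2, 1.3]
width: 0.997
grip_force: 0.0
time: 6.08
tool_pos: [0.4028, 0.322, 0.1931]
tcp_rot: [2.688, 1.625, -0.0]
wrist_force: [0.0, 0.6, -0.2]
width: 1.002
grip_force: 0.0
t 6.08 yaw -0.483 turn 0.001 shift [ 0.0238  0.0001 -0.0069] board [-0.0374  0.4622] q6 1.11 F [ 0.   0.6 -0.2]
array([[ 8.85476126e-01, -4.47493125e-01, -1.25227526e-01,
         4.34136866e-01],
       [-4.64684867e-01, -8.52755015e-01, -2.38488697e-01,
         3.82321230e-01],
       [-6.63491129e-05,  2.69367384e-01, -9.63037490e-01,
         3.35462551e-01],
       [ 0.00000000e+00,  0.00000000e+00,  0.00000000e+00,
         1.00000000e+00]])
```

View pics/w3.png

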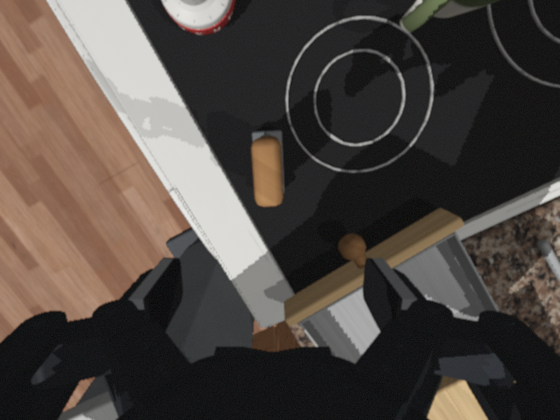

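The grip's top face spans columns 253–285 and rows 140–207, with the foot peeking out at (267,134). The tray is clearly pulled out, with its front edge from (290,312) to (460,220) and the knob at (352,248). The timer and mug are unmoved.

```bash
python3 - <<'E'
from h import *
print(bot.camera_info('wrist')['intrinsics'][0][0])
for n,p,z in(('end-',(269,206),.094),('end+top',(266,141),.094),('L1',(252,148),.09),('L2',(256,200),.09),('R1',(283,148),.09),('R2',(285,200),.09),('footL',(252,131),.024),('footR',(282,131),.024),('knob',(352,248),.03)):
    x=atz(ray('wrist',p),z)[:2];print(n,x,inb(x) if n=='knob' else '')
c=atz(ray('wrist',(268,173)),.094);print(c)
w,e=tri(ray('wrist',(268,173)),ray('top',c1((68,226))));print(w,e)
E
```

```text
304.469972006389
end- [0.40219598 0.32647241] 
end+top [0.42452551 0.373576  ] 
L1 [0.41199831 0.37382364] 
L2 [0.39452759 0.33512577] 
R1 [0.43373036 0.36238983] 
R2 [0.41581986 0.32392397] 
footL [0.41392048 0.38614486] 
footR [0.4402169  0.37230939] 
knob [0.45097442 0.22861246] (np.float64(4.759858305814209e-05), np.float64(0.36406383838907674))
[0.41422346 0.35087226 0.094     ]
[0.41451042 0.34772336 0.07768289] 0.0019604857545517883
```

```bash
python3 -c "
from h import *
go((.414,.350),.049,-.45)"
```

```text
t 6.12 yaw -0.484 turn -0.034 shift [ 0.0303 -0.0026  0.1442] board [-0.0372  0.4618] q6 1.11 F [ 0.5 -1.4  0.4]
```

Converted, 0.05 m is 0.8, 0.045 m is 0.72.

```bash
echo '[{"spin":-0.034},{"sx":0.48,"sy":-0.048,"sz":0.48},{"sz":0.8},{"sz":0.72},{"sz":0.32}]' | python3 jog.py 1.0 && echo '[{},{},{},{},{}]' | python3 jog.py 0.0 60; python3 -c "
from h import *
go((.414,.350),.049,-.45)"
```

```text
time: 6.75
tool_pos: [0.4118, 0.3483, 0.045]
tcp_rot: [2.661, 1.669, -0.008]
wrist_force: [-0.4, -0.4, 0.5]
width: 1.003
grip_force: 0.0
time: 7.38
tool_pos: [0.4142, 0.3515, 0.05]
tcp_rot: [-2.661, -1.67, -0.005]
wrist_force: [0.1, -0.9, 6.4]
width: 0.277
grip_force: 59.6
t 7.38 yaw -0.450 turn 0.000 shift [-0.0014  0.0004  0.001 ] board [-0.0228  0.4902] q6 1.11 F [ 0.1 -0.9  6.4]
```

Converted, -0.06 m is -0.96, -0.05 m is -0.8.

```bash
echo '[{"sz":-0.8},{"sz":-0.96},{"sz":-0.96},{"spin":0.18},{"spin":0.18}]' | python3 jog.py && echo '[{"spin":0.18},{"spin":0.18},{"spin":0.18},{"spin":0.109},{}]' | python3 jog.py; python3 -c "
from h import *
go(bd(.046,.068),.115,T-np.pi/2)"
```

```text
time: 8.0
tool_pos: [0.4131, 0.3509, 0.2196]
tcp_rot: [-2.92, -1.158, -0.003]
wrist_force: [-0.4, 0.5, -2.3]
width: 0.278
grip_force: 59.4
time: 8.62
tool_pos: [0.4125, 0.3504, 0.2178]
tcp_rot: [3.136, 0.178, -0.001]
wrist_force: [0.2, -0.2, -1.6]
width: 0.276
grip_force: 59.4
t 8.62 yaw -1.458 turn 0.002 shift [0.0707 0.4213 0.1029] board [-0.0246  0.4893] q6 2.12 F [ 0.2 -0.2 -1.6]
```

```bash
echo '[{"sx":0.32,"sy":0.88},{"sx":0.32,"sy":0.88},{"sx":0.32,"sy":0.88},{"sx":0.16,"sy":0.96},{"sy":0.96}]' | python3 jog.py && echo '[{"sy":0.96},{"sy":0.96},{"sy":0.24},{},{}]' | python3 jog.py; python3 -c "
from h import *
go(bd(.046,.068),.115,T-np.pi/2)"
```

```text
time: 9.25
tool_pos: [0.5149, 0.0734, 0.2182]
tcp_rot: [3.136, 0.18, 0.001]
wrist_force: [1.1, 0.1, -0.8]
width: 0.271
grip_force: 59.7
time: 9.88
tool_pos: [0.5292, -0.0575, 0.218]
tcp_rot: [-3.136, -0.178, 0.001]
wrist_force: [-0.4, 0.0, -0.9]
width: 0.273
grip_force: 59.9
t 9.88 yaw -1.457 turn 0.002 shift [1.00e-04 3.10e-03 1.03e-01] board [0.0459 0.071 ] q6 1.30 F [-0.4  0.  -0.9]
```

Converted, 0.05 m is 0.8, 0.04 m is 0.64.

```bash
echo '[{"sy":0.032,"sz":0.8},{"sz":0.64},{"sz":0.208},{},{}]' | python3 jog.py && echo '[{"sy":-0.16},{"sy":-0.32},{"sy":-0.32},{"sy":-0.32},{"sy":-0.24}]' | python3 jog.py && echo '[{"sy":-0.24},{"sy":-0.16},{"sy":-0.16},{},{}]' | python3 jog.py; python3 - <<'E'
from h import *
go(bd(.051,-.04),.115,T-np.pi/2)
cv2.imwrite('pics/t1.png',cv2.resize(bot.read_camera('top')[165:285,195:455][:,:,::-1],None,fx=3,fy=3,interpolation=cv2.INTER_CUBIC))
E
```

```text
time: 10.5
tool_pos: [0.531, -0.0604, 0.1168]
tcp_rot: [3.136, 0.177, 0.004]
wrist_force: [0.3, 0.2, -1.3]
width: 0.273
grip_force: 60.0
time: 11.12
tool_pos: [0.5197, 0.0254, 0.1153]
tcp_rot: [-3.136, -0.178, 0.0]
wrist_force: [0.6, -0.1, -1.4]
width: 0.273
grip_force: 60.0
time: 11.75
tool_pos: [0.5163, 0.0581, 0.1153]
tcp_rot: [3.136, 0.175, -0.0]
wrist_force: [0.3, -0.1, -1.1]
width: 0.273
grip_force: 59.9
t 11.75 yaw -1.459 turn 0.000 shift [0.005  0.2273 0.0003] board [0.046  0.1873] q6 1.52 F [ 0.3 -0.1 -1.1]
```

View pics/t1.png

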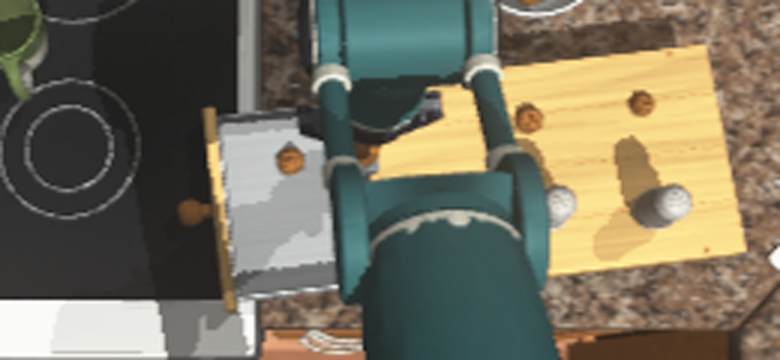

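Shell a is in the tray at (290,159). The shells at (529,118) and (642,102) and both shakers are untouched. Next is b.

```bash
echo '[{"sz":-0.8},{"sx":0.08,"sy":0.88},{"sy":0.928},{"sy":0.928},{"sy":0.88}]' | python3 jog.py && echo '[{},{"sz":0.64},{"sz":0.16},{}]' | python3 jog.py; python3 - <<'E'
from h import *
go(bd(.051,.187),.115,T-np.pi/2)
E
```

```text
time: 12.42
tool_pos: [0.5464, -0.1682, 0.1654]
tcp_rot: [3.136, 0.174, 0.001]
wrist_force: [-0.0, 0.3, -0.8]
width: 0.275
grip_force: 60.1
time: 12.92
tool_pos: [0.5458, -0.1649, 0.1147]
tcp_rot: [-3.136, -0.176, 0.003]
wrist_force: [1.0, -1.1, -1.4]
width: 0.276
grip_force: 60.2
t 12.93 yaw -1.458 turn 0.001 shift [ 5.000e-04 -2.245e-01 -1.000e-04] board [ 0.0505 -0.0375] q6 1.12 F [ 1.  -1.1 -1.4]
```

Converted, -0.02 m is -0.32, -0.01 m is -0.16.

```bash
echo '[{"sy":-0.16},{"sy":-0.32},{"sy":-0.32},{"sy":-0.32},{"sy":-0.32}]' | python3 jog.py && echo '[{"sy":-0.32},{"sy":-0.32},{"sy":-0.32},{"sy":-0.32},{"sy":-0.32}]' | python3 jog.py && echo '[{"sy":-0.224},{"sy":-0.16},{"sy":-0.16},{},{}]' | python3 jog.py; python3 - <<'E'
from h import *
go(bd(.054,-.145),.115,T-np.pi/2)
cv2.imwrite('pics/t2.png',cv2.resize(bot.read_camera('top')[165:285,195:455][:,:,::-1],None,fx=3,fy=3,interpolation=cv2.INTER_CUBIC))
E
```

```text
time: 13.55
tool_pos: [0.5361, -0.0745, 0.1154]
tcp_rot: [-3.137, -0.177, -0.0]
wrist_force: [0.3, -0.7, -2.0]
width: 0.27
grip_force: 60.2
time: 14.18
tool_pos: [0.5251, 0.0244, 0.1153]
tcp_rot: [3.137, 0.175, 0.0]
wrist_force: [0.5, 0.2, -2.0]
width: 0.274
grip_force: 60.2
time: 14.8
tool_pos: [0.5215, 0.0566, 0.1153]
tcp_rot: [3.136, 0.175, 0.0]
wrist_force: [-0.4, 0.2, -1.8]
width: 0.278
grip_force: 60.1
t 14.80 yaw -1.459 turn 0.000 shift [0.003  0.3303 0.0004] board [0.051  0.1853] q6 1.52 F [-0.4  0.2 -1.8]
```

```bash
echo '[{"sx":0.048,"sz":-0.8},{"sy":0.96},{"sy":0.96},{"sy":0.96},{"sy":0.96}]' | python3 jog.py && echo '[{"sy":0.96},{"sy":0.48},{},{"sz":0.64},{"sz":0.16}]' | python3 jog.py && echo '[{},{"sy":-0.32},{"sy":-0.32},{"sy":-0.32},{"sy":-0.32}]' | python3 jog.py && echo '[{"sy":-0.32},{"sy":-0.32},{"sy":-0.32},{"sy":-0.32},{"sy":-0.32}]' | python3 jog.py;  python3 - <<'E'
from h import *
go(bd(.054,.187),.115,T-np.pi/2)
E
```

```text
time: 15.48
tool_pos: [0.5511, -0.1837, 0.1655]
tcp_rot: [3.137, 0.174, 0.001]
wrist_force: [1.8, -0.2, -1.2]
width: 0.272
grip_force: 60.3
time: 16.1
tool_pos: [0.5587, -0.269, 0.1122]
tcp_rot: [-3.133, -0.175, 0.009]
wrist_force: [-1.1, 1.5, 10.8]
width: 0.271
grip_force: 62.0
time: 16.73
tool_pos: [0.5522, -0.1893, 0.1156]
tcp_rot: [3.137, 0.177, 0.001]
wrist_force: [0.4, -0.4, -1.5]
width: 0.273
grip_force: 60.3
time: 17.35
tool_pos: [0.541, -0.0906, 0.1153]
tcp_rot: [-3.137, -0.175, -0.0]
wrist_force: [0.3, -0.2, -1.1]
width: 0.273
grip_force: 60.3
t 17.35 yaw -1.459 turn 0.000 shift [-0.     -0.1501  0.0003] board [0.054  0.0369] q6 1.25 F [ 0.3 -0.2 -1.1]
```

Converted, -0.02 m is -0.32.

```bash
echo '[{"sy":-0.32},{"sy":-0.32},{"sy":-0.32},{"sy":-0.32},{"sy":-0.32}]' | python3 jog.py && echo '[{"sy":-0.32},{"sy":-0.24},{"sy":-0.16},{"sy":-0.064},{}]' | python3 jog.py && echo '[{"sz":-0.8},{"sx":-0.96},{"sx":-0.96},{"sy":0.64},{}]' | python3 jog.py;  python3 - <<'E'
from h import *
go(bd(-.067,.071),.115,T-np.pi/2)
a=bot.read_camera('top')[:,:,::-1][165:285,195:455];b=bot.read_camera('scene')[:,:,::-1][150:320,180:440]
f=lambda m:cv2.resize(m,None,fx=3,fy=3,interpolation=cv2.INTER_CUBIC)[:,:560]
cv2.imwrite('pics/v9.png',cv2.resize(np.vstack([f(a)[:,:560],f(b)]),None,fx=.68,fy=.68))
E
```

```text
time: 17.98
tool_pos: [0.5299, 0.0089, 0.1153]
tcp_rot: [-3.137, -0.176, -0.0]
wrist_force: [-0.0, -0.3, -1.9]
width: 0.271
grip_force: 60.3
time: 18.6
tool_pos: [0.5246, 0.0562, 0.1153]
tcp_rot: [3.136, 0.176, -0.0]
wrist_force: [0.1, 0.0, -0.9]
width: 0.277
grip_force: 60.3
time: 19.23
tool_pos: [0.4094, 0.0011, 0.1656]
tcp_rot: [3.136, 0.17, 0.002]
wrist_force: [1.3, -0.4, -1.4]
width: 0.27
grip_force: 60.3
t 19.23 yaw -1.462 turn -0.003 shift [-0.0005  0.0715  0.0507] board [-0.0666  0.1426] q6 1.41 F [ 1.3 -0.4 -1.4]
```

View pics/v9.png

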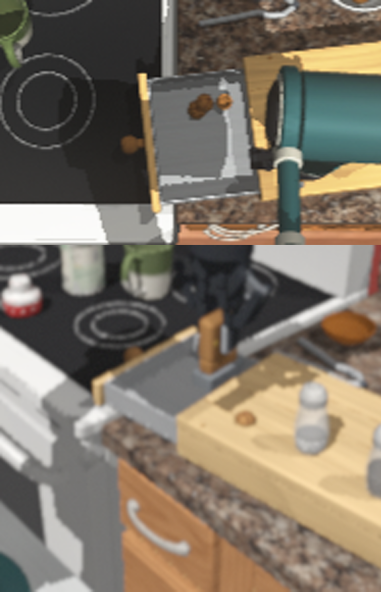

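Three shells lie in the tray at about (196,105), (208,100) and (224,100). The last shell, at (245,418) in the lower half, and the salt at (312,425) are untouched. The scraper goes down between them.

```bash
echo '[{"sy":0.8},{"sy":0.288},{"sy":0.08},{},{}]' | python3 jog.py; python3 - <<'E'
from h import *
go(bd(-.067,.069),.116,T-np.pi/2)
E
```

```text
time: 19.95
tool_pos: [0.4178, -0.0686, 0.1651]
tcp_rot: [-3.136, -0.177, 0.001]
wrist_force: [-0.6, 0.1, -1.8]
width: 0.275
grip_force: 60.5
t 19.95 yaw -1.458 turn 0.001 shift [-0.0011  0.0034  0.0491] board [-0.0659  0.0723] q6 1.24 F [-0.6  0.1 -1.8]
```

```bash
echo '[{"sx":-0.016,"sy":0.048,"sz":0.32},{"sz":0.32},{"sz":0.128},{},{}]' | python3 jog.py && echo '[{"sy":-0.16},{"sy":-0.32},{"sy":-0.32},{"sy":-0.32},{"sy":-0.24}]' | python3 jog.py && echo '[{"sy":-0.24},{"sy":-0.16},{"sy":-0.096},{},{"sz":-0.8}]' | python3 jog.py; python3 - <<'E'
from h import *
go(bd(-.067,.189),.165,T-np.pi/2)
i=bot.read_camera('top')[:,:,::-1];cv2.imwrite('pics/t4.png',cv2.resize(i[165:285,195:455],None,fx=3,fy=3,interpolation=cv2.INTER_CUBIC))
E
```

```text
time: 20.58
tool_pos: [0.4179, -0.0725, 0.1181]
tcp_rot: [3.136, 0.176, 0.002]
wrist_force: [-0.6, -0.7, -1.4]
width: 0.272
grip_force: 60.6
time: 21.2
tool_pos: [0.4078, 0.013, 0.1178]
tcp_rot: [-3.137, -0.176, -0.002]
wrist_force: [0.1, -0.1, -1.7]
width: 0.276
grip_force: 60.5
time: 21.82
tool_pos: [0.4004, 0.0423, 0.1637]
tcp_rot: [3.137, 0.175, -0.016]
wrist_force: [1.4, -0.5, -1.5]
width: 0.272
grip_force: 60.3
t 21.82 yaw -1.459 turn 0.000 shift [ 0.0039 -0.0045 -0.0013] board [-0.0709  0.1845] q6 1.50 F [ 1.4 -0.5 -1.5]
```

Converted, -0.055 m is -0.88, 0.01 m is 0.16.

```bash
echo '[{"sx":0.16,"sy":-0.88},{"sx":0.16,"sy":-0.88},{"sx":0.16,"sy":-0.88},{"sx":0.16,"sy":-0.88},{"sx":0.16,"sy":-0.88}]' | python3 jog.py && echo '[{"sy":-0.384},{"sz":0.8},{},{}]' | python3 jog.py; python3 - <<'E'
from h import *
go(bd(-.02,.485),.051,T-np.pi/2)
t=cv2.resize(bot.read_camera('top')[:,:,::-1][165:285,195:455],None,fx=2.6,fy=2.6,interpolation=cv2.INTER_CUBIC);s=cv2.resize(bot.read_camera('scene')[:,:,::-1][180:310,180:440],None,fx=2.1,fy=2.1,interpolation=cv2.INTER_CUBIC)
s=cv2.copyMakeBorder(s,0,0,0,t.shape[1]-s.shape[1],0);cv2.imwrite('pics/v10.png',np.vstack([t,s]));print(t.shape,s.shape)
E
```

```text
time: 22.5
tool_pos: [0.4238, 0.3232, 0.1673]
tcp_rot: [3.137, 0.175, 0.002]
wrist_force: [0.8, -1.0, -1.1]
width: 0.276
grip_force: 60.5
time: 23.0
tool_pos: [0.4211, 0.3451, 0.1179]
tcp_rot: [3.137, 0.174, 0.0]
wrist_force: [0.4, -0.4, -0.4]
width: 0.275
grip_force: 60.5
t 23.00 yaw -1.460 turn -0.000 shift [-0.0033 -0.0019  0.0669] board [-0.0167  0.4832] q6 2.10 F [ 0.4 -0.4 -0.4]
(312, 676, 3) (273, 676, 3)
```

View pics/v10.png

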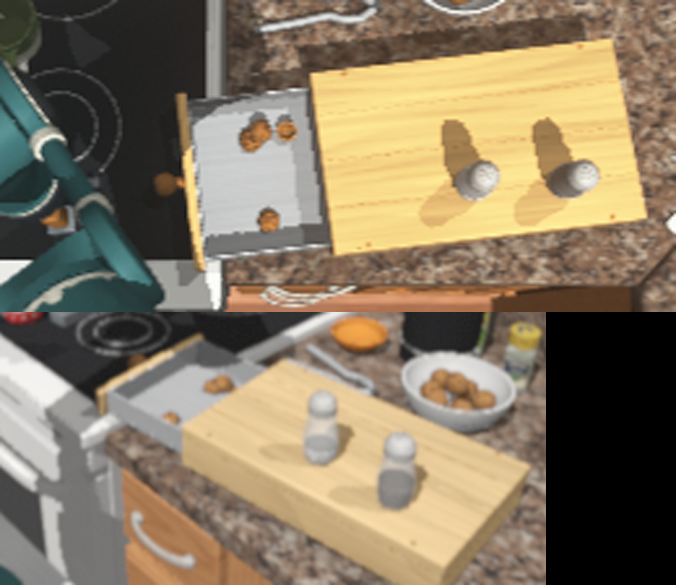

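All four shells lie in the tray, at about (250,140), (262,130), (287,130) and (268,220). The board is clear and both shakers stand in place. Now the scraper goes down.

Converted, 0.05 m is 0.8, 0.012 m is 0.192.

```bash
echo '[{"sz":0.8},{"sz":0.192},{"sz":0.08},{},{}]' | python3 jog.py; python3 -c "
from h import *
go(bd(-.02,.485),.05,T-np.pi/2)"
```

```text
time: 23.72
tool_pos: [0.4217, 0.3462, 0.0519]
tcp_rot: [-3.135, -0.175, -0.004]
wrist_force: [-0.3, -0.2, -1.4]
width: 0.275
grip_force: 60.5
t 23.73 yaw -1.459 turn 0.000 shift [-0.0041 -0.0008  0.0019] board [-0.0159  0.4842] q6 2.10 F [-0.3 -0.2 -1.4]
```

```bash
echo '[{"sz":0.032},{},{}]' | python3 jog.py && echo '[{},{},{},{}]' | python3 jog.py 1.0 && echo '[{"sz":-0.32},{"sz":-0.64},{"sz":-0.96},{"sz":-0.48},{}]' | python3 jog.py; python3 -c "
from h import *
go(bd(0.0,.364),.08,T)"
```

```text
time: 24.1
tool_pos: [0.4217, 0.3463, 0.05]
tcp_rot: [-3.135, -0.176, -0.003]
wrist_force: [-1.0, -0.5, 5.7]
width: 0.273
grip_force: 61.3
time: 24.6
tool_pos: [0.4205, 0.3453, 0.0481]
tcp_rot: [3.137, 0.175, -0.0]
wrist_force: [0.5, 0.2, 0.7]
width: 1.0
grip_force: 0.0
time: 25.22
tool_pos: [0.4226, 0.3469, 0.2019]
tcp_rot: [-3.133, -0.175, -0.009]
wrist_force: [-0.4, 0.5, -2.1]
width: 1.006
grip_force: 0.0
t 25.23 yaw -1.459 turn -1.570 shift [-0.1212  0.0143  0.1216] board [-0.015   0.4848] q6 2.10 F [-0.4  0.5 -2.1]
```

The manual's scale: shifts go in shares of 62.5 mm. Converting my numbers, -0.05 m is -0.8, 0.03 m is 0.48.

```bash
echo '[{"spin":-0.1745},{"spin":-0.1745},{"spin":-0.1745},{"spin":-0.1745},{"spin":-0.1745}]' | python3 jog.py && echo '[{"spin":-0.1745},{"spin":-0.1745},{"spin":-0.1745},{"spin":-0.1745},{"sx":-0.8,"sy":0.096}]' | python3 jog.py && echo '[{"sx":-0.8,"sy":0.096},{"sx":-0.336,"sy":0.048,"sz":0.48},{},{}]' | python3 jog.py; python3 -c "
from h import *
go(bd(0.0,.364),.014,T)"
```

```text
time: 25.85
tool_pos: [0.4195, 0.3446, 0.1958]
tcp_rot: [2.764, 1.492, -0.006]
wrist_force: [-0.5, -0.6, 0.6]
width: 0.998
grip_force: 0.0
time: 26.48
tool_pos: [0.431, 0.2973, 0.196]
tcp_rot: [-2.087, -2.346, 0.004]
wrist_force: [0.3, 0.3, 0.9]
width: 0.997
grip_force: 0.0
time: 26.98
tool_pos: [0.4484, 0.2271, 0.1675]
tcp_rot: [-2.094, -2.341, 0.002]
wrist_force: [0.2, 0.5, 0.0]
width: 1.005
grip_force: 0.0
t 26.98 yaw 0.111 turn -0.000 shift [0.0012 0.0029 0.1535] board [-0.0027  0.3628] q6 0.31 F [0.2 0.5 0. ]
```

Descend, grip the knob and push home (about 0.147 m).

Converted, 0.055 m is 0.88, 0.05 m is 0.8.

```bash
echo '[{"sx":0.016,"sy":0.048,"sz":0.8},{"sz":0.88},{"sz":0.56},{"sz":0.208},{}]' | python3 jog.py && echo '[{},{},{},{}]' | python3 jog.py 0.0 40 && echo '[{"sx":-0.32},{"sx":-0.48},{"sx":-0.48},{"sx":-0.48},{"sx":-0.32}]' | python3 jog.py && echo '[{"sx":-0.16},{"sx":-0.08},{"sx":-0.032},{}]' | python3 jog.py; python3 -c "
from h import *
go(bd(0.0,.217),.014,T)"
```

```text
time: 27.6
tool_pos: [0.4519, 0.2289, 0.0154]
tcp_rot: [-2.093, -2.343, 0.0]
wrist_force: [1.1, -0.8, -0.0]
width: 1.003
grip_force: 0.0
time: 28.1
tool_pos: [0.4518, 0.2284, 0.0165]
tcp_rot: [-2.094, -2.341, -0.0]
wrist_force: [-3.8, 0.4, 7.7]
width: 0.297
grip_force: 38.9
time: 28.72
tool_pos: [0.467, 0.0984, 0.0165]
tcp_rot: [2.095, 2.34, 0.002]
wrist_force: [-1.1, 2.7, 4.8]
width: 0.3
grip_force: 39.7
time: 29.22
tool_pos: [0.4689, 0.0819, 0.0165]
tcp_rot: [2.094, 2.341, 0.001]
wrist_force: [-2.6, -0.0, 5.7]
width: 0.298
grip_force: 39.8
t 29.23 yaw 0.111 turn -0.000 shift [ 0.0008 -0.0016  0.0025] board [0.0016 0.2162] q6 0.01 F [-2.6 -0.   5.7]
```

Converted, -0.003 m is -0.048.

```bash
echo '[{"sx":-0.048},{"sx":-0.048},{},{}]' | python3 jog.py; python3 -c "
from h import *
go(bd(0.0,.217),.014,T)"
```

```text
time: 29.72
tool_pos: [0.4689, 0.0815, 0.0165]
tcp_rot: [-2.095, -2.333, -0.011]
wrist_force: [-4.2, 25.0, 5.7]
width: 0.301
grip_force: 39.7
t 29.73 yaw 0.107 turn -0.004 shift [ 0.0011 -0.0015  0.0025] board [0.0015 0.2158] q6 -0.00 F [-4.2 25.   5.7]
```

The tray is on its stop: 25 N with no further travel. I relax the push, release and lift away.

Converted, 0.006 m is 0.096.

```bash
echo '[{"sx":0.096},{}]' | python3 jog.py && echo '[{},{},{},{}]' | python3 jog.py 1.0 && echo '[{"sz":-0.48},{"sz":-0.96},{"sz":-0.96},{"sx":0.96,"sz":-0.8},{"sx":0.96}]' | python3 jog.py && echo '[{"sx":0.96},{"sx":0.96},{},{}]' | python3 jog.py; python3 - <<'E'
from h import *
i=bot.read_camera('top')[:,:,::-1];j=cv2.imread('pics/top0.png')
cv2.imwrite('pics/t5.png',i)
# compare with the start: knob / tray / shaker region difference, scraper place, before any shells
d=cv2.absdiff(i,j).max(2)
f=lambda n,x,y,w,h:print(n,int((d[y:y+h,x:x+w]>40).sum()),'/',w*h)
f('knob+front',300,190,20,75);f('salt+pepper',362,222,75,25)
s=bot.read_state();print(s['tool_pos'],s['wrist_force'],s['time'])
E
```

```text
time: 29.98
tool_pos: [0.4688, 0.0829, 0.0165]
tcp_rot: [2.094, 2.342, 0.002]
wrist_force: [-1.5, 0.9, 6.6]
width: 0.304
grip_force: 39.8
time: 30.48
tool_pos: [0.4681, 0.082, 0.0151]
tcp_rot: [-2.094, -2.341, 0.0]
wrist_force: [-0.6, 0.2, 0.3]
width: 1.0
grip_force: 0.0
time: 31.1
tool_pos: [0.4595, 0.1907, 0.2106]
tcp_rot: [2.095, 2.335, 0.014]
wrist_force: [1.9, 0.1, -0.9]
width: 1.002
grip_force: 0.0
time: 31.6
tool_pos: [0.4425, 0.3084, 0.2048]
tcp_rot: [2.093, 2.343, -0.002]
wrist_force: [-0.4, -0.8, -0.2]
width: 1.003
grip_force: 0.0
knob+front 75 / 1500
salt+pepper 3 / 1875
[0.44271141 0.30772932 0.20487182] [-0.43748059  0.70247014  0.49447063] 31.65
```

```bash
python3 - <<'E'
import cv2,numpy as np
a=cv2.imread('pics/top0.png');b=cv2.imread('pics/t5.png')
for n,(x,y,w,h) in dict(knob=(301,222,14,16),front=(308,195,10,28),salt=(372,224,18,18),pepper=(410,224,18,18)).items():
    r=cv2.resize(b[y-8:y+h+8,x-8:x+w+8],None,fx=4,fy=4,interpolation=3);t=cv2.resize(a[y:y+h,x:x+w],None,fx=4,fy=4,interpolation=3)
    m=cv2.minMaxLoc(cv2.matchTemplate(r,t,5));print(n,round(m[1],3),(np.array(m[3])-32)/4)
E
```

```text
knob 0.998 [0. 0.]
front 0.996 [0. 0.]
salt 0.98 [0. 0.]
pepper 0.999 [0. 0.]
```

The tray front, knob and shakers match the start image exactly, so I'm handing the job in.

```bash
python3 -c "
from workcell import bot
print(bot.finish_job())"
```

```text
the job is handed in; nothing more can be done
None
```

The job is handed in at about 32 s: all four shells were seen in the tray before it was pushed home to its stop, the scraper was set down upright on the hob (not pictured after release), and both shakers stand where they started; no verdict came back.

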